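# Hook the wide ledge onto the slotted desk upright

### The job

Take the wider of the two hook-on ledges by its grip block, hook its tongue into the slot in the top of the grey upright with the ledge board on the side facing the robot, and press it straight down until it is locked fully home. Leave the narrow ledge where it stands and let go at the end.

Things in the scene. Friction and masses are not known exactly. Their poses are not given: they have to be found in the camera images.
- wide_grip (a point): Centre of the upright wooden grip block (24 x 24 mm, 50 tall) on the wide hook-on ledge (loose, 0.18 kg). It stands on the desk as it will hang: wooden board 120 wide (y), 80 deep, 32 to 112 mm in front (-x), its underside 109 mm below this point. A 6 mm aluminium bridge under the grip, from -32 to +12 mm in x, underside 31 mm below this point. z up, x from board to tongue.
- wide_tongue (a point): Lower end of the wide ledge's tongue, 97 mm straight below the grip centre; axes as wide_grip. Tongue: 8 mm thick (x), 24 wide (y), hanging 66 mm from the bridge, foot rounded, 11 mm thick (bulging to +x). In front, 28 to 32 mm (-x), a back plate 36 mm wide runs down from the bridge to the board. Hooked on, the upright's front wall is between plate and tongue.
- narrow_grip (a point): Centre of the grip block of the narrow hook-on ledge, a bystander of the same form and height as the wide one, but with a board only 60 mm wide. It must be left where it stands.
- slot (a point): Grey fixed upright 80 wide (y), 56 deep, 150 mm tall; slot open at top, 48 (y) x 18 mm, mouth flared from -11 to +20 mm in x. Point: tongue axis when home, level with the top of the front wall (18 mm thick, at x -22 to -4). z up, x to the back; the ledge's x along it. A sprung roller stops the foot 25 mm short; about 10 N down (at most 20) locks it. Home: grip centre 31 mm above point.

How it is judged:
By the outcome, as a careful person would: the job done as asked, in the order asked, and still so for the second after the job is handed in, with the robot touching nothing.
It also fails if it takes over 35 s, if anything falls off the work surface, if the arm or the gripper's body presses on something with over 40 N, if the wrist force passes 120 N, or if a joint passes its speed limit or range.

### The arm

A 6-joint arm with a two-finger parallel gripper is mounted at the origin on the work surface. World frame = base frame: x ahead of the robot, y to its left, z up, the work surface at z = 0. Lengths are in m, angles in rad, forces in N, time in s.
With the tool pointing down it reaches from about 0.3 to 0.775 m from the base axis. Payload 14.6 kg.
Tool frame: the origin (TCP) lies on the centre line of the jaws, within the pads' length; the fingertips stand 25 mm ahead of it and the grasp point (between the pads) lies 6 mm ahead of it (ctrl.tip_reach is the distance from the TCP to the fingertips, in m); z points along the fingers, y is the line along which they close (so a half turn about z gives the same grasp; the last joint's range is limited). The gripper opens to 94 mm and grips with 3 to 60 N. Pads are 16 mm wide; open, the fingers measure 119 mm over their backs; the gripper's body (75 mm by 177 mm) begins 78 mm behind the grasp point.
Start: joints at [1.281, 0.3, 1.521, -0, 1.321, -0.067], TCP at [0.122, 0.536, 0.23] pointing down, gripper open.
Joint ranges: [-3.03, 3.03], [-0.79, 2.21], [0.23, 2.52], [-1.04, 4.18], [0, 3.07], [-2.55, 2.55]. Speed limits (rad/s): [2.22, 2.22, 2.57, 3.14, 3.14, 3.14].

### API

Orientations are given as [roll, pitch, yaw] about the fixed x, y, z axes, in that order (R = Rz(yaw) Ry(pitch) Rx(roll)).
In Python, from station import ctrl gives the robot as it stands. The module is installed in compiled form; this text tells all that it offers.
- The arm moves only by the tool apply_moves, never from a script. Its argument "deltas" is a list of rows, each a list of 7 numbers: the closure in counts, from 0 (fully open) to 255 (shut), then the shift along the world's x, y, z in cm, then the turn, a rotation vector about the world's x, y, z in rad. In form: [[jaw, tx, ty, tz, ax, ay, az], ...]. A call has 1 to 10 rows; each row shifts and turns the commanded pose from where the row before left it; what a row does not reach is not made up. A row lasts 1/10 s, in which the tool goes at most 50 mm and 8.59 degrees, less where a joint would pass 70% of its speed; a pose out of reach is approached as far as the arm can. A call with a gripper value outside its range is refused whole. The fingers move at their own pace and stop on an object; "grip_force" is the grip in N (left out, the last holds). Time passes only in rows, so rows that do not move let the fingers close. It gives the time, the measured TCP pose, the force, the opening and the grip force at its end, in the units of the state.
- ctrl.get_obs(): the state, without advancing time (a new reading comes with each control period).
- ctrl.camera(name): name is "scene" or "side" or "wrist"; returns a dict with "img" (384x512x3 uint8, red, green, blue), "K" (3x3 intrinsics, pixels), "pose" (4x4, takes a point from camera to world coordinates); the wrist camera has in their place "hand_eye" (4x4, takes a point from camera to tool coordinates, whose origin is the TCP and whose axes are the flange's). Camera axes: x right, y up, looking along -z (the intrinsics and any distortion apply to the point x, -y, -z); pixel columns grow to the right and rows downward; lengths in m; the calibration is good to about 2 mm. A picture is of the moment at which its call begins: read the wrist's pose just before it. There is no depth.
- ctrl.hand_in(): hands the job in; it is judged then, once.
The state is a dict: "time_s": time; "qpos": joint angles; "joint_vel": joint speeds; "tau": joint torques, N m; "ee_pos": TCP position; "eef_rot": TCP orientation; "force": force on the tool from outside, world axes, zero at the start; "moment": the same for the moment, N m; "grip_width": finger opening in m; "grip_force": force on a finger pad.
Only numpy, scipy, OpenCV 4.12 (cv2) and the standard library are available. Lean on these libraries where they do the work, as an engineer would, in place of code of your own. Each camera call takes 0.05 s, during which the arm holds its last target. There are 200 camera calls.

## Working session

There is one attempt and no reset: what is moved stays moved. The work goes in short steps, Python scripts to look and compute and a tool call to move; the robot and the scene stay as the last step left them, time stands still between calls to the robot, and variables do not carry over. Pictures are saved under pics/ and viewed, at most 10 in all, crops included, and the job is handed in when it is done.

Besides the shell and the picture viewer there is one more tool, called as a command line: name --pt "numbers of a row" for each row, then --argument value for the rest. apply_moves: Moves the arm, as the interface text tells. Its arguments: {"type":"object","properties":{"deltas":{"type":"array"},"grip_force":{"type":"number"}},"required":["deltas"]}

```bash
mkdir -p pics
cat > h.py <<'E'
import numpy as np, cv2
from station import ctrl
from scipy.spatial.transform import Rotation as R
def cam(n):
    o=ctrl.get_obs(); c=ctrl.camera(n)
    if 'pose' in c: P=c['pose']
    else:
        T=np.eye(4); e=np.array(o['eef_rot']); T[:3,:3]=R.from_euler('xyz',e).as_matrix() if e.shape==(3,) else e
        T[:3,3]=o['ee_pos']; P=T@c['hand_eye']
    return c,np.array(c['img']),np.array(c['K']),np.array(P)
def ray(K,P,u,v):
    d=np.linalg.inv(K)@[u,v,1]; d=P[:3,:3]@np.array([d[0],-d[1],-d[2]]); return P[:3,3],d
def onz(K,P,u,v,z):
    o,d=ray(K,P,u,v); return o+d*(z-o[2])/d[2]
def proj(K,P,X):
    p=P[:3,:3].T@(np.array(X)-P[:3,3]); q=K@[p[0],-p[1],-p[2]]; return q[:2]/q[2]
def tri(*rays):
    A=np.zeros((3,3));b=np.zeros(3)
    for o,d in rays:
        d=d/np.linalg.norm(d);M=np.eye(3)-np.outer(d,d);A+=M;b+=M@o
    x=np.linalg.solve(A,b); return x,[np.linalg.norm((np.eye(3)-np.outer(d,d)/(d@d))@(x-o)) for o,d in rays]
E
python3 - <<'E'
from h import *
o=ctrl.get_obs();print(o['time_s'],o['ee_pos'],o['eef_rot'],ctrl.tip_reach)
for n in('scene','side'):
    c,i,K,P=cam(n);print(n,c.keys(),K.round(1).tolist(),P.round(3).tolist());np.savez('pics/%s.npz'%n,i=i,K=K,P=P);cv2.imwrite(f'pics/{n}0.png',i[:,:,::-1])
E
```

```text
0.0 [0.12147947 0.53618153 0.22988862] [-3.14043739e+00 -3.44402304e-05  2.91880715e+00] 0.025
scene dict_keys(['img', 'K', 'pose']) [[432.2, 0.0, 251.1], [0.0, 432.2, 192.2], [0.0, 0.0, 1.0]] [[-0.615, -0.495, 0.614, 1.217], [0.789, -0.383, 0.481, 0.471], [-0.003, 0.78, 0.626, 0.8], [0.0, 0.0, 0.0, 1.0]]
side dict_keys(['img', 'K', 'pose']) [[369.1, 0.0, 253.7], [0.0, 369.1, 192.8], [0.0, 0.0, 1.0]] [[0.848, 0.308, -0.431, 0.153], [-0.529, 0.503, -0.683, -0.672], [0.006, 0.807, 0.59, 0.652], [0.0, 0.0, 0.0, 1.0]]
```

View pics/scene0.png

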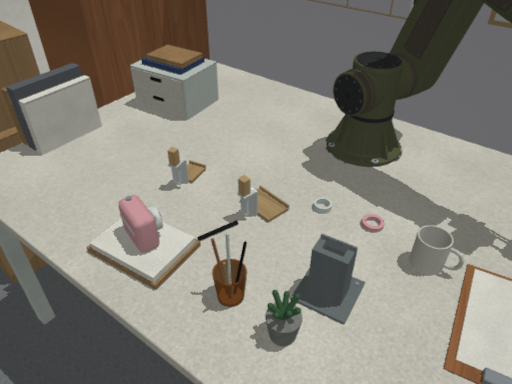

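View pics/side0.png

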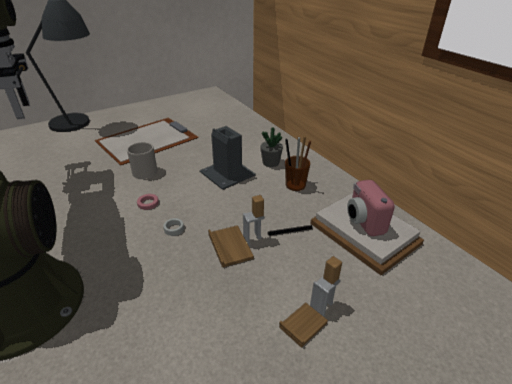

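The scene view shows the wide ledge's grip at about (245,187), the narrow one's at (174,157) and the upright's top at (333,250). In the side view these are at (258,205), (332,270) and (227,135). I'll zoom in for corners.

Run:
```python
import cv2,numpy as np
def crop(f,u,v,w,h,s):
    c=cv2.resize(cv2.imread(f)[v:v+h,u:u+w],None,fx=s,fy=s,interpolation=cv2.INTER_CUBIC)
    c=cv2.convertScaleAbs(c,alpha=1.6,beta=10)
    for x in range((-u)%10,w,10): cv2.line(c,(x*s,0),(x*s,4 if (u+x)%50 else 14),(0,255,0),1)
    for y in range((-v)%10,h,10): cv2.line(c,(0,y*s),(4 if (v+y)%50 else 14,y*s),(0,255,0),1)
    return c
a=np.vstack([np.hstack([crop('pics/scene0.png',230,170,65,50,6),crop('pics/scene0.png',290,235,65,50,6)]),
 np.hstack([crop('pics/side0.png',205,190,65,50,6)[:, :],crop('pics/side0.png',195,120,65,50,6)])])
# side crop needs taller: extend
cv2.imwrite('pics/crop.png',a);print(a.shape)
```

```text
(600, 780, 3)
```

View pics/crop.png

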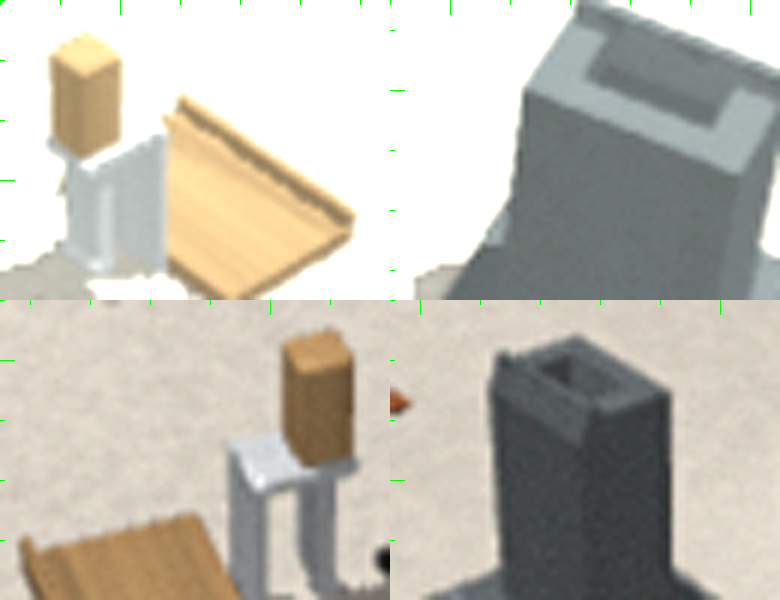

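The crops show the wide block's top face centred at scene (244.2,179.3) and side (258,198.3). The upright's slot and raised front lip are both visible. Next I triangulate these.

Run:
```python
from h import *
S=np.load('pics/scene.npz');D=np.load('pics/side.npz')
pts={'wtop':((244.2,179.3),(258,198.3)),'ntop':((174.5,150.5),(333,261)),
'lip+y':((289,205.5),(209,230)),'lip-y':((260,186.2),(222,264)),
'up lip-y':((321.7,235.5),(230.5,137.5)),'up back-y':((312.5,250),(241.7,135.3)),'up back+y':((348.3,263.7),(226.3,126.2))}
for k,(a,b) in pts.items():
    x,r=tri(ray(S['K'],S['P'],*a),ray(D['K'],D['P'],*b));print(k,x.round(4),np.round(r,4))
print('wtop z',onz(S['K'],S['P'],244.2,179.3,.134).round(4),onz(D['K'],D['P'],258,198.3,.134).round(4))
```

```text
wtop [ 0.5305 -0.091   0.1306] [0.001 0.001]
ntop [ 0.545  -0.333   0.1297] [0.0025 0.0025]
lip+y [ 0.4329 -0.0121  0.0169] [0.0017 0.0017]
lip-y [ 0.4081 -0.1309  0.0136] [0.0009 0.0009]
up lip-y [0.606  0.1796 0.1491] [0.0027 0.0027]
up back-y [0.6474 0.184  0.1426] [0.0015 0.0015]
up back+y [0.6368 0.2609 0.1432] [0.002 0.002]
wtop z [ 0.5331 -0.0877  0.134 ] [ 0.5285 -0.0957  0.134 ]
```

apply_moves --pt "0 2.27 -3.47 0.3 0 0 -0.0863" --pt "0 2.27 -3.47 0.3 0 0 -0.0863" --pt "0 2.27 -3.47 0.3 0 0 -0.0863" --pt "0 2.27 -3.47 0.3 0 0 -0.0863" --pt "0 2.27 -3.47 0.3 0 0 -0.0863" --pt "0 2.27 -3.47 0.3 0 0 -0.0863" --pt "0 2.27 -3.47 0 0 0 -0.0863" --pt "0 2.27 -3.47 0 0 0 -0.0863" --pt "0 2.27 -3.47 0 0 0 -0.0863"

```text
time_s: 1.0
ee_pos: [0.3263, 0.2225, 0.2484]
eef_rot: [3.142, 0.0, 2.139]
force: [1.4, 0.7, -0.5]
grip_width: 0.0938
grip_force: 0.0
```

apply_moves --pt "0 2.27 -3.47 0 0 0 -0.0863" --pt "0 2.27 -3.47 0 0 0 -0.0863" --pt "0 2.27 -3.47 0 0 0 -0.0863" --pt "0 2.27 -3.47 0 0 0 -0.0863" --pt "0 2.27 -3.47 0 0 0 -0.0863" --pt "0 2.27 -3.47 0 0 0 -0.0863" --pt "0 2.27 -3.47 0 0 0 -0.0863" --pt "0 2.27 -3.47 0 0 0 -0.0863" --pt "0 2.27 -3.47 0 0 0 -0.0863" --pt "0 0 0 0 0 0 0"

```text
time_s: 2.0
ee_pos: [0.5313, -0.0915, 0.2473]
eef_rot: [-3.14, 0.0, 1.359]
force: [-0.1, -0.1, 0.2]
grip_width: 0.0939
grip_force: 0.0
```

Run:
```python
from h import *
o=ctrl.get_obs();print(o['time_s'],o['ee_pos'],o['eef_rot'],o['qpos'])
c,i,K,P=cam('wrist');print(c.keys(),K.round(1).tolist(),P.round(3).tolist(),c['hand_eye'].round(3).tolist());np.savez('pics/w1.npz',i=i,K=K,P=P);cv2.imwrite('pics/w1.png',cv2.convertScaleAbs(i[:,:,::-1],alpha=1.4))
```

```text
2.0 [ 0.53127241 -0.09150422  0.24730932] [-3.14029460e+00  3.75778053e-04  1.35920310e+00] [-2.38318946e-01  2.63446204e-01  1.52793065e+00 -4.20398756e-04
  1.35150337e+00 -2.66337621e-02]
dict_keys(['img', 'K', 'hand_eye']) [[265.4, 0.0, 256.6], [0.0, 265.4, 185.0], [0.0, 0.0, 1.0]] [[0.978, 0.202, 0.05, 0.545], [-0.209, 0.952, 0.223, -0.027], [-0.003, -0.229, 0.973, 0.401], [0.0, 0.0, 0.0, 1.0]] [[0.002, 0.974, 0.229, 0.066], [1.0, -0.002, 0.001, -0.001], [0.001, 0.229, -0.974, -0.154], [0.0, 0.0, 0.0, 1.0]]
```

View pics/w1.png

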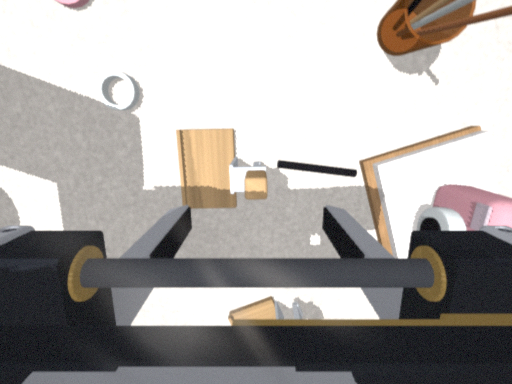

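The wrist view shows the board at (180–236, 128–208), the grip block around (257,185) and the narrow ledge below it. I'll measure the edges with a wood mask.

Run:
```python
from h import *
d=np.load('pics/w1.npz');i,K,P=d['i'],d['K'],d['P']
c=i[120:215,170:275]; h=cv2.cvtColor(c,cv2.COLOR_RGB2HSV)
m=((h[...,0]<25)&(h[...,1]>90)&(h[...,2]>50)).astype(np.uint8)
n,l,st,ce=cv2.connectedComponentsWithStats(m)
for k in range(1,n):
    if st[k,4]<50: continue
    q=cv2.findContours((l==k).astype(np.uint8),0,1)[0][0]; a=cv2.approxPolyDP(q,2,True)[:,0]+[170,120]
    b=cv2.boxPoints(cv2.minAreaRect(q))+[170,120]
    print(st[k]+np.array([170,120,0,0,0]),a.tolist())
    for u,v in b: print((u,v),onz(K,P,u,v,.134 if st[k,4]<1500 else .012).round(4))
cv2.imwrite('pics/w1c.png',cv2.resize(i[155:210,220:280,::-1],None,fx=10,fy=10,interpolation=2))
```

```text
[ 177  130   59   78 3895] [[177, 131], [183, 203], [188, 203], [191, 207], [233, 206], [235, 196], [228, 193], [227, 165], [233, 157], [232, 130]]
(np.float64(176.90557479858398), np.float64(130.4034309387207)) [ 0.4292 -0.0134  0.012 ]
(np.float64(232.5411033630371), np.float64(128.38032150268555)) [ 0.5081 -0.0273  0.012 ]
(np.float64(235.3605194091797), np.float64(205.91416931152344)) [ 0.4857 -0.1415  0.012 ]
(np.float64(179.7249870300293), np.float64(207.93727111816406)) [ 0.4012 -0.1269  0.012 ]
[246 171  21  28 522] [[264, 172], [247, 174], [246, 197], [265, 197]]
(np.float64(246.0), np.float64(198.0)) [ 0.517  -0.0994  0.134 ]
(np.float64(246.0), np.float64(171.0)) [ 0.5233 -0.0714  0.134 ]
(np.float64(266.0), np.float64(171.0)) [ 0.5432 -0.0757  0.134 ]
(np.float64(266.0), np.float64(198.0)) [ 0.5375 -0.1037  0.134 ]
```

View pics/w1c.png

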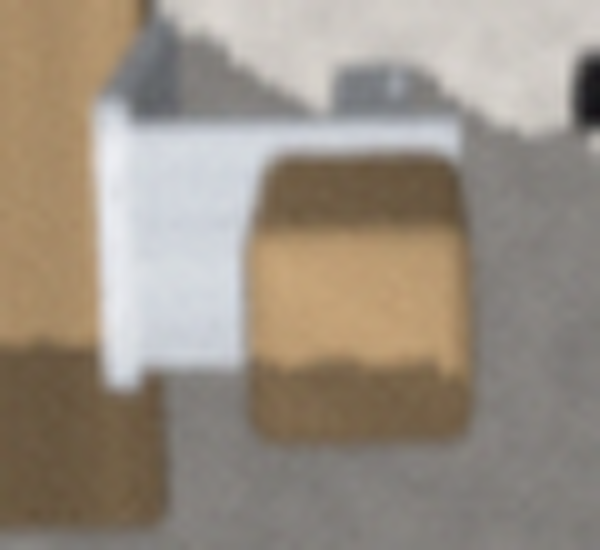

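Top face of the block is at u 244.7–267, v 177.8–199, aligned with the jaws.

Run:
```python
from h import *
d=np.load('pics/w1.npz');K,P=d['K'],d['P']
print(onz(K,P,255.85,188.4,.134),[onz(K,P,u,v,.134).round(4) for u,v in((244.7,188.4),(267,188.4),(255.8,177.8),(255.8,199))])
```

```text
[ 0.52927269 -0.09141347  0.134     ] [array([ 0.518, -0.089,  0.134]), array([ 0.5406, -0.0938,  0.134 ]), array([ 0.5316, -0.0804,  0.134 ]), array([ 0.5268, -0.1026,  0.134 ])]
```

apply_moves --pt "0 -0.2 0 -3 0 0 0" --pt "0 0 0 -4 0 0 0" --pt "0 0 0 -4 0 0 0" --pt "0 0 0 -2 0 0 0" --pt "0 0 0 0 0 0 0" --pt "140 0 0 0 0 0 0" --pt "200 0 0 0 0 0 0" --pt "255 0 0 0 0 0 0" --pt "255 0 0 0 0 0 0" --pt "255 0 0 0 0 0 0" --grip_force 45

```text
time_s: 3.05
ee_pos: [0.5283, -0.0882, 0.1189]
eef_rot: [3.141, 0.0, 1.365]
force: [0.2, -0.2, 0.1]
grip_width: 0.0573
grip_force: 0.0
```

apply_moves --pt "255 0 0 0 0 0 0" --pt "255 0 0 0 0 0 0" --pt "255 0 0 0 0 0 0" --pt "255 0 0 0 0 0 0"

```text
time_s: 3.45
ee_pos: [0.5283, -0.0882, 0.1185]
eef_rot: [3.141, 0.0, 1.365]
force: [0.9, -1.1, -0.6]
grip_width: 0.0253
grip_force: 0.5
```

apply_moves --pt "255 0 0 0 0 0 0" --pt "255 0 0 0 0 0 0" --pt "255 0 0 0 0 0 0" --pt "255 0 0 1 0 0 0" --pt "255 0 0 2 0 0 0" --pt "255 0 0 3 0 0 0" --pt "255 0 0 4 0 0 0" --pt "255 0 0 4 0 0 0" --pt "255 0 0 4 0 0 0" --pt "255 0 0 0 0 0 0"

```text
time_s: 4.45
ee_pos: [0.5291, -0.0884, 0.3045]
eef_rot: [3.133, 0.0, 1.365]
force: [0.1, -0.5, 0.0]
grip_width: 0.0238
grip_force: 45.0
```

apply_moves --pt "255 0.2 1.5 0 0 0 0.0343" --pt "255 0.2 3 0 0 0 0.0343" --pt "255 0.2 3.5 0 0 0 0.0343" --pt "255 0.2 4 0 0 0 0.0343" --pt "255 0.2 4 0 0 0 0.0343" --pt "255 0.2 4 0 0 0 0.0343" --pt "255 0.2 4 0 0 0 0.0343" --pt "255 0.2 3 0 0 0 0.0343" --pt "255 0.2 2 0 0 0 0.0343" --pt "255 0.2 1 0 0 0 0.0343"

```text
time_s: 5.45
ee_pos: [0.5472, 0.2141, 0.2968]
eef_rot: [-3.139, 0.0, 1.713]
force: [-0.7, -1.0, -1.2]
grip_width: 0.024
grip_force: 45.0
```

apply_moves --pt "255 0 0 0 0 0 0" --pt "255 0 0 0 0 0 0" --pt "255 0 0 0 0 0 0"

```text
time_s: 5.75
ee_pos: [0.5481, 0.2109, 0.2984]
eef_rot: [-3.141, 0.0, 1.707]
force: [-0.2, 1.0, -1.3]
grip_width: 0.0238
grip_force: 45.0
```

Run:
```python
from h import *
o=ctrl.get_obs();print(o['time_s'],o['ee_pos'],o['eef_rot'],o['force'],o['moment'])
ims=[]
for n in('wrist','scene','side'):
    c,i,K,P=cam(n);np.savez('pics/%s2.npz'%n,i=i,K=K,P=P);ims.append(i[:,:,::-1])
s=cv2.resize(ims[1][150:310,240:400],(300,300),interpolation=2)
d=cv2.resize(ims[2][60:220,160:320],(300,300),interpolation=2)
a=np.hstack([cv2.copyMakeBorder(ims[0],0,216,0,0-0,0)[:,:500],np.vstack([s,d])])
cv2.imwrite('pics/v2.png',cv2.convertScaleAbs(a,alpha=1.4));print(a.shape)
```

```text
5.75 [0.54812994 0.21089968 0.29835312] [-3.14134015e+00  1.88427797e-04  1.70698897e+00] [-0.24064614  1.03406492 -1.25698323] [-0.03082378 -0.03416209 -0.02900045]
(600, 800, 3)
```

View pics/v2.png

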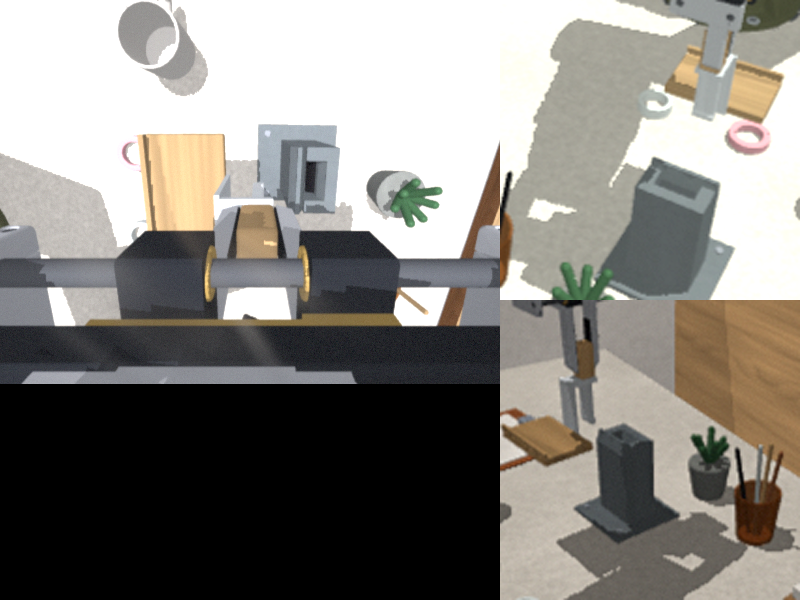

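The wrist view shows the ledge held level. The upright's top is at (288–340, 145–213) with the dark slot near (312,177). I'll zoom in for the slot edges and the tongue.

Run:
```python
from h import *
w=np.load('pics/wrist2.npz')['i'][135:220,205:345,::-1]
a=cv2.resize(cv2.convertScaleAbs(w,alpha=1.7),None,fx=5.7,fy=5.7,interpolation=2)
for x in range(5,140,10): cv2.line(a,(int(x*5.7),0),(int(x*5.7),8),(0,255,0),1)
for y in range(5,85,10): cv2.line(a,(0,int(y*5.7)),(8,int(y*5.7)),(0,255,0),1)
cv2.imwrite('pics/v3.png',a);print(a.shape)
```

```text
(484, 798, 3)
```

View pics/v3.png

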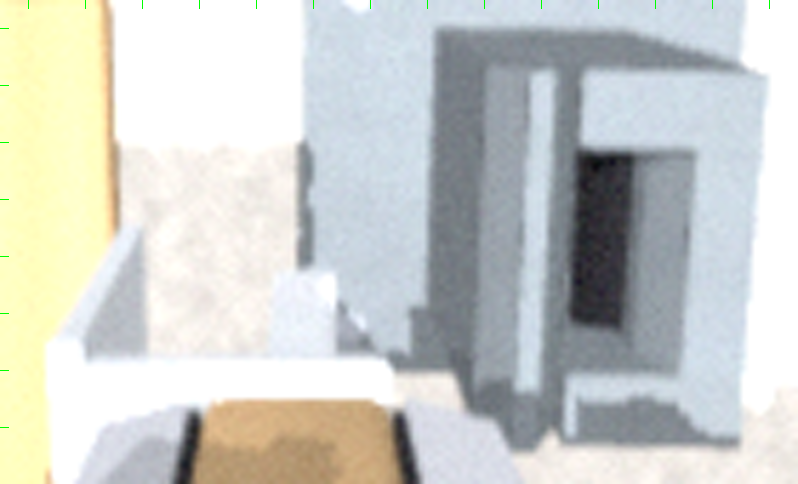

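Run:
```python
from h import *
d=np.load('pics/wrist2.npz');K,P=d['K'],d['P']
def f(u,v,z): return onz(K,P,205+u/5.7,135+v/5.7,z)[:2]
zb=.143
p={'back+y':f(765,75,zb),'back-y':f(742,442,zb),'flare+y':f(695,152,zb),'flare-y':f(682,375,zb),
'slot+y':f(640,152,zb),'slot-y':f(630,375,zb),'side+y':f(680,70,zb),'ridge+y':f(555,70,.15),'ridge-y':f(540,390,.15)}
for k,v in p.items(): print(k,v.round(4))
for a in('back','flare','ridge'):
    e=p[a+'+y']-p[a+'-y']; print(a,np.linalg.norm(e),-np.arctan2(e[0],e[1]))
yaw=.137;ex=np.array([np.cos(yaw),np.sin(yaw)]);ey=np.array([-ex[1],ex[0]])
print({k:(round(float(v@ex),4),round(float(v@ey),4)) for k,v in p.items()})
S=np.load('pics/scene.npz');D=np.load('pics/side.npz')
print('old back',[(round(float(v@ex),4),round(float(v@ey),4)) for v in np.array([[.6474,.184],[.6368,.2609]])])
# tongue foot view: bridge end etc. expected
g=np.array([.5481,.2109])
print('tcp',g@ex,g@ey)
```

```text
back+y [0.6367 0.2612]
back-y [0.6481 0.1836]
flare+y [0.6257 0.2438]
flare-y [0.6324 0.1965]
slot+y [0.6145 0.2422]
slot-y [0.6214 0.195 ]
side+y [0.6194 0.2598]
ridge+y [0.593  0.2568]
ridge-y [0.6016 0.1911]
back 0.07846299882577586 0.14572723524309933
flare 0.047728433836205716 0.1402422575344237
ridge 0.06628411748736879 0.12988823921056808
{'back+y': (0.6664, 0.1718), 'back-y': (0.667, 0.0934), 'flare+y': (0.6531, 0.1561), 'flare-y': (0.6533, 0.1083), 'slot+y': (0.6418, 0.1561), 'slot-y': (0.6422, 0.1083), 'side+y': (0.6491, 0.1728), 'ridge+y': (0.6225, 0.1734), 'ridge-y': (0.622, 0.1071)}
old back [(0.6665, 0.0939), (0.6665, 0.1715)]
tcp 0.571767397331104 0.13406887539326712
```

Run:
```python
from h import *
d=np.load('pics/wrist2.npz');K,P=d['K'],d['P']
yaw=.137;ex=np.array([np.cos(yaw),np.sin(yaw)]);ey=np.array([-ex[1],ex[0]])
def f(n,u,v,z): 
    q=onz(K,P,205+u/5.7,135+v/5.7,z)[:2]-[.5481,.2109]; print(n,(q@ex).round(4),(q@ey).round(4))
f('bridge end',393,357,.264);f('plate corner',50,343,.264)
f('tongue foot l',275,270,.192);f('tongue foot r',335,270,.192);f('plate low r',140,225,.2);
f('block l',205,402,.314);f('block r',385,402,.314)
```

```text
bridge end 0.012 0.0127
plate corner -0.0322 0.0145
tongue foot l -0.0043 0.008
tongue foot r 0.0063 0.008
plate low r -0.027 0.0176
block l -0.0092 0.0224
block r 0.008 0.0225
```

apply_moves --pt "255 1.54 0.21 0 0 0 0" --pt "255 1.8 0.25 0 0 0 0" --pt "255 1.8 0.25 0 0 0 0" --pt "255 1.0 0.14 0 0 0 0" --pt "255 0 0 0 0 0 0" --pt "255 0 0 0 0 0 0" --pt "255 0 0 0 0 0 0" --pt "255 0 0 0 0 0 0"

```text
time_s: 6.7
ee_pos: [0.6091, 0.2202, 0.2988]
eef_rot: [3.141, -0.0, 1.708]
force: [-0.8, 0.6, -1.4]
grip_width: 0.0237
grip_force: 45.0
```

Run:
```python
from h import *
o=ctrl.get_obs();print(o['time_s'],o['ee_pos'],o['eef_rot'],o['force'],o['moment'])
yaw=.137;ex=np.array([np.cos(yaw),np.sin(yaw)]);g=o['ee_pos'][:2];print(g@ex,g@[-ex[1],ex[0]])
ims=[]
for n in('wrist','scene','side'):
    c,i,K,P=cam(n);np.savez('pics/%s3.npz'%n,i=i,K=K,P=P);ims.append(i[:,:,::-1])
w=cv2.resize(ims[0][90:250,180:360],(788,700),interpolation=2)[:600,:400]
w=cv2.resize(ims[0][110:230,200:320],(400,400),interpolation=2)
s=cv2.resize(ims[1][170:290,280:400],(400,400),interpolation=2)
d=cv2.resize(ims[2][60:180,170:290],(400,400),interpolation=2)
a=np.hstack([s,d]);b=np.hstack([cv2.resize(ims[0][130:190,190:350],(533,200),interpolation=2),np.zeros((200,267,3),np.uint8)])
cv2.imwrite('pics/v4.png',cv2.convertScaleAbs(np.vstack([a,b]),alpha=1.5))
```

```text
6.7 [0.60914384 0.22023397 0.29883687] [ 3.14123738e+00 -6.82306429e-05  1.70845511e+00] [-0.76345313  0.61217787 -1.38864789] [-0.06193109 -0.0033892   0.01294657]
0.6335140214658127 0.13497851569527947
```

View pics/v4.png

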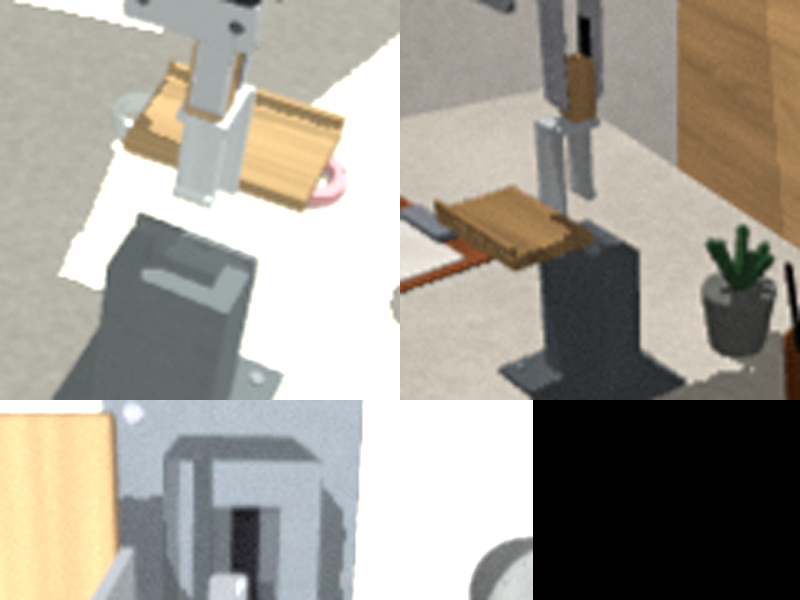

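The ledge hangs level. In the wrist view its tongue (about u 257) is over the dark slot, so I'll lower it.

apply_moves --pt "255 0 -0.1 -1.5 0 0 0" --pt "255 0 0 -1.5 0 0 0" --pt "255 0 0 -1 0 0 0" --pt "255 0 0 -1 0 0 0" --pt "255 0 0 -1 0 0 0" --pt "255 0 0 0 0 0 0" --pt "255 0 0 0 0 0 0"

```text
time_s: 7.55
ee_pos: [0.6096, 0.2193, 0.2387]
eef_rot: [3.141, -0.0, 1.708]
force: [0.0, -0.2, -1.3]
grip_width: 0.0236
grip_force: 45.0
```

apply_moves --pt "255 0 0 -0.6 0 0 0" --pt "255 0 0 -0.5 0 0 0" --pt "255 0 0 -0.4 0 0 0" --pt "255 0 0 0 0 0 0"

```text
time_s: 7.95
ee_pos: [0.6093, 0.2192, 0.2227]
eef_rot: [-3.141, 0.0, 1.708]
force: [-0.1, 0.6, -1.4]
grip_width: 0.024
grip_force: 45.0
```

apply_moves --pt "255 0 0 -0.3 0 0 0" --pt "255 0 0 -0.3 0 0 0" --pt "255 0 0 -0.3 0 0 0" --pt "255 0 0 -0.2 0 0 0" --pt "255 0 0 0 0 0 0"

```text
time_s: 8.45
ee_pos: [0.6093, 0.2193, 0.2124]
eef_rot: [-3.141, -0.0, 1.708]
force: [-3.8, -0.2, 1.5]
grip_width: 0.0238
grip_force: 45.0
```

apply_moves --pt "255 0 0 -0.2 0 0 0" --pt "255 0 0 -0.2 0 0 0" --pt "255 0 0 0 0 0 0"

```text
time_s: 8.75
ee_pos: [0.6093, 0.2193, 0.208]
eef_rot: [-3.141, 0.0, 1.708]
force: [-3.4, -0.6, -0.6]
grip_width: 0.0237
grip_force: 45.0
```

apply_moves --pt "255 0 0 -0.2 0 0 0" --pt "255 0 0 -0.2 0 0 0" --pt "255 0 0 0 0 0 0"

```text
time_s: 9.05
ee_pos: [0.6093, 0.2192, 0.2037]
eef_rot: [-3.141, 0.0, 1.708]
force: [-3.7, -0.2, -3.8]
grip_width: 0.0236
grip_force: 45.0
```

apply_moves --pt "255 0 0 -0.3 0 0 0" --pt "255 0 0 -0.3 0 0 0" --pt "255 0 0 -0.2 0 0 0" --pt "255 0 0 0 0 0 0"

```text
time_s: 9.45
ee_pos: [0.6094, 0.2193, 0.1959]
eef_rot: [-3.141, 0.0, 1.708]
force: [-5.2, -0.6, -3.1]
grip_width: 0.0233
grip_force: 45.0
```

apply_moves --pt "255 0 0 -0.2 0 0 0" --pt "255 0 0 -0.2 0 0 0" --pt "255 0 0 0 0 0 0"

```text
time_s: 9.75
ee_pos: [0.6093, 0.2193, 0.1922]
eef_rot: [-3.141, 0.0, 1.708]
force: [-4.7, -0.5, -2.3]
grip_width: 0.0238
grip_force: 45.0
```

apply_moves --pt "255 0 0 -0.1 0 0 0" --pt "255 0 0 -0.1 0 0 0" --pt "255 0 0 0 0 0 0"

```text
time_s: 10.05
ee_pos: [0.6094, 0.2193, 0.1905]
eef_rot: [-3.141, 0.0, 1.708]
force: [-5.4, -0.1, -1.1]
grip_width: 0.0237
grip_force: 45.0
```

apply_moves --pt "255 0 0 -0.1 0 0 0" --pt "255 0 0 0 0 0 0"

```text
time_s: 10.25
ee_pos: [0.6094, 0.2193, 0.1904]
eef_rot: [3.141, -0.0, 1.708]
force: [-8.5, -1.5, 6.0]
grip_width: 0.0241
grip_force: 45.0
```

apply_moves --pt "255 -0.1 0 0 0 0 0" --pt "255 0 0 -0.05 0 0 0" --pt "255 0 0 0 0 0 0"

```text
time_s: 10.55
ee_pos: [0.6091, 0.2193, 0.1905]
eef_rot: [3.139, -0.0, 1.708]
force: [-5.2, -2.5, 7.8]
grip_width: 0.024
grip_force: 45.0
```

apply_moves --pt "255 0 0 -0.1 0 0 0" --pt "255 0 0 0 0 0 0"

```text
time_s: 10.75
ee_pos: [0.6091, 0.2193, 0.1904]
eef_rot: [3.138, -0.0, 1.708]
force: [-6.8, -3.0, 14.4]
grip_width: 0.0236
grip_force: 45.0
```

apply_moves --pt "255 0 0 -0.05 0 0 0" --pt "255 0 0 0 0 0 0"

```text
time_s: 10.95
ee_pos: [0.6091, 0.2193, 0.1904]
eef_rot: [3.138, -0.0, 1.708]
force: [-9.3, -3.2, 18.7]
grip_width: 0.0236
grip_force: 45.0
```

Run:
```python
from h import *
ims=[]
for n in('scene','side'):
    c,i,K,P=cam(n);ims.append(i[:,:,::-1])
s=cv2.resize(ims[0][190:310,280:400],(400,400),interpolation=2)
d=cv2.resize(ims[1][80:200,170:290],(400,400),interpolation=2)
cv2.imwrite('pics/v5.png',cv2.convertScaleAbs(np.hstack([s,d]),alpha=1.6))
```

```text
(no output)
```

View pics/v5.png

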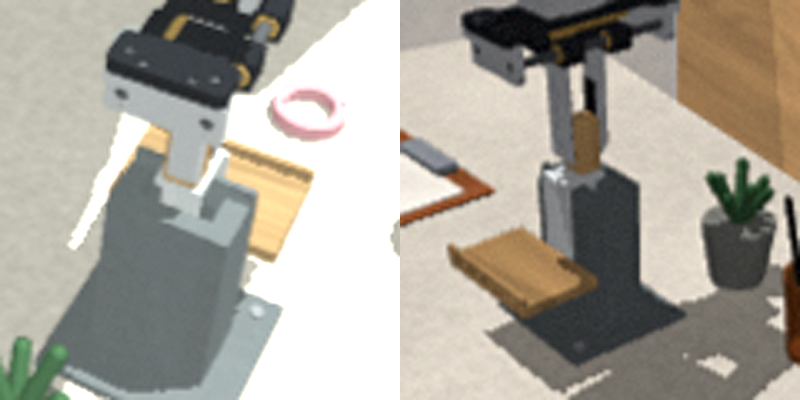

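The bridge sits on the front wall and the board is on the robot side. The stop is hard at TCP z 0.1904, against 0.1905 predicted. I'll relax the press, then release and retreat.

apply_moves --pt "255 -0.05 0 0.25 0 0 0" --pt "255 0 0 0 0 0 0" --pt "120 0 0 0 0 0 0" --pt "0 0 0 0 0 0 0" --pt "0 0 0 0 0 0 0" --pt "0 0 0 0 0 0 0" --pt "0 0 0 0 0 0 0" --pt "0 0 0 0 0 0 0" --pt "0 0 0 0 0 0 0"

```text
time_s: 11.95
ee_pos: [0.608, 0.2193, 0.1899]
eef_rot: [-3.142, -0.0, 1.708]
force: [-0.6, 0.3, -0.1]
grip_width: 0.0763
grip_force: 0.0
```

apply_moves --pt "0 0 0 1 0 0 0" --pt "0 0 0 2 0 0 0" --pt "0 0 0 3 0 0 0" --pt "0 0 0 3 0 0 0" --pt "0 -1 0 3 0 0 0" --pt "0 -3 0 1 0 0 0" --pt "0 -4 0 0 0 0 0" --pt "0 -3 0 0 0 0 0" --pt "0 0 0 0 0 0 0" --pt "0 0 0 0 0 0 0"

```text
time_s: 12.95
ee_pos: [0.498, 0.2194, 0.3212]
eef_rot: [3.14, -0.0, 1.709]
force: [0.1, 0.4, 0.8]
grip_width: 0.094
grip_force: 0.0
```

Run:
```python
from h import *
print(ctrl.get_obs()['time_s'])
ims=[]
for n in('scene','side'):
    c,i,K,P=cam(n);ims.append(i[:,:,::-1])
s=cv2.resize(ims[0][190:310,280:400],(400,400),interpolation=2)
d=cv2.resize(ims[1][80:200,170:290],(400,400),interpolation=2)
cv2.imwrite('pics/v6.png',cv2.convertScaleAbs(np.hstack([s,d]),alpha=1.6))
```

```text
12.95
```

View pics/v6.png

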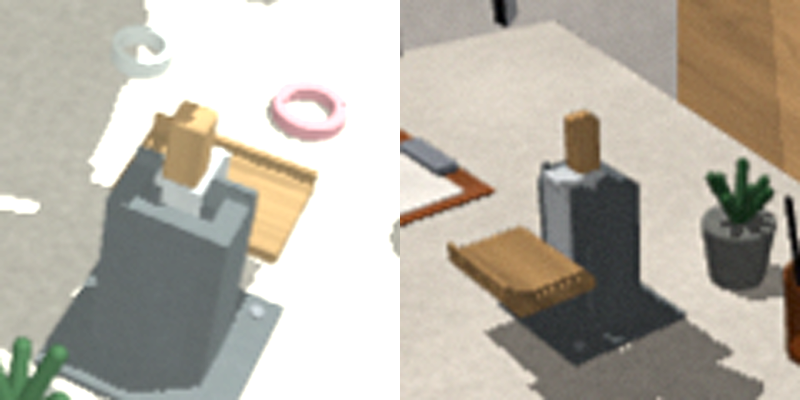

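The ledge stays fully seated and level, and the gripper is clear.

```bash
python3 -c "
from station import ctrl
print(ctrl.hand_in())"
```

```text
the job is handed in; nothing more can be done
None
```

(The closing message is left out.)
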